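# Clamp the tray stack and peel off its clinging cover

### The arm

A 7-joint arm with a two-finger parallel gripper is mounted at the origin on a cart in front of the work surface, level with it; the furniture and walls round the work are solid. World frame = base frame: x ahead of the robot, y to its left, z up, the work surface at z = 0. Lengths are in m, angles in rad, forces in N, time in s.
With the tool pointing down it reaches from about 0.425 to 1.025 m from the base axis. Payload 9.4 kg.
Tool frame: the origin (TCP) lies on the centre line of the jaws, within the pads' length; the fingertips stand 19 mm ahead of it and the grasp point (between the pads) is the TCP; z points along the fingers, y is the line along which they close (so a half turn about z gives the same grasp; the last joint's range is limited). The gripper opens to 93 mm and grips with 3 to 60 N. Pads are 15 mm wide; open, the fingers measure 128 mm over their backs; the gripper's body (75 mm by 188 mm) begins 65 mm behind the grasp point.
Start: joints at [1.256, 0.599, -0.003, 1.599, 0.002, 0.943, -0.08], TCP at [0.171, -0.705, 0.201] pointing down, gripper open.
Joint ranges: [-2.57, 2.57], [-0.35, 1.97], [-1.29, 1.29], [0.11, 2.56], [-1.05, 4.19], [0.11, 1.86], [-2.63, 2.63]. Speed limits (rad/s): [2.22, 2.22, 3.01, 3.01, 3.14, 3.14, 3.14].

### API

Orientations are given as a unit quaternion [w, x, y, z].
In Python, from plant import state, viewer, ticket gives the robot as it stands.
- The arm moves only by the tool send_rows, never from a script. Its argument "deltas" is a list of rows, each an object with "offset": the shift along the tool's x, y, z in m, a list of three; "turn": the turn about the tool's z in degrees. In form: [{"offset": [tx, ty, tz], "turn": turn}, ...]. A call has 1 to 10 rows; each row shifts and turns the commanded pose from where the row before left it, along the tool's axes as they then stand; what a row does not reach is not made up. A row lasts 1/10 s, in which the tool goes at most 50 mm and 8.59 degrees, less where a joint would pass 70% of its speed; a pose out of reach is approached as far as the arm can. A call with a gripper value outside its range is refused whole. "fingers" is the finger opening in m, from 0 to 0.093, set as the call begins (left out, the last holds). The fingers move at their own pace and stop on an object; the grip force is fixed at half the most. Time passes only in rows, so rows that do not move let the fingers close. It gives the time, the measured TCP pose, the force, the opening and the grip force at its end, in the units of the state.
- state(): the state, without advancing time (a new reading comes with each control period).
- viewer.snapshot(name): name is "scene" or "top"; returns (picture, depth): 480x640x3 uint8, red, green, blue; 480x640 float32, m along the optical axis (not along the pixel's ray), 0 where there is no reading.
- viewer.get_calibration(name): a dict with "K" (3x3 intrinsics, pixels), "R" (3x3) and "t" (3): a world point X has camera coordinates R X + t. Camera axes: x right, y down, z forward; pixel columns grow to the right and rows downward; lengths in m; the calibration is good to about 2 mm. A picture is of the moment at which its call begins. get_calibration takes no time and is no camera call.
- ticket.finish_job(): hands the job in; it is judged then, once.
The state is a dict: "time": time; "qpos": joint angles; "joint_vel": joint speeds; "tau": joint torques, N m; "eef_pos": TCP position; "tool_rot": TCP orientation; "force": force on the tool from outside, world axes, zero at the start; "ft_torque": the same for the moment, N m; "width": opening from 0.0 (shut) to 1.0 (fully open); "grip_force": force on a finger pad.
Only numpy, scipy, OpenCV 4.12 (cv2) and the standard library are available. Lean on these libraries where they do the work, as an engineer would, in place of code of your own. Each camera call takes 0.05 s, during which the arm holds its last target. There are 200 camera calls.

### The job

Swing the stack's clamp all the way down so that its foot presses the exposed corner of the tray under the cover. Then peel the top cover off the clinging stack by its tab corner: raise that corner well up first, tilting the cover while the opposite cut-off corner still rests on the stack, and only then lift it clear, leaving the tray below and the stamp, ink pad, clip and screwdriver where they are. Finish while holding the cover still and level, the right way up, centred and squared over the open brown box of cut tubes about 10 cm above its rim; do not put it down or let go.

Things in the scene. Friction and masses are not known exactly. Their poses are not given: they have to be found in the camera images.
- cover_tab (a point): Centre of the upright pull tab at the cover's (-x,+y) corner: 5 mm thick, 22 wide, 30 tall, this point 15 mm above the rim's top. Its thickness runs along the horizontal direction (0.826, -0.564, 0) of the cover's axes, which this point shares; the cover's rim centre lies at (0.063, -0.043, -0.015) m from here in them.
- cover_center (a point): Centre, at rim-top height, of the grey formed plastic cover nested on top of the stack: 144 mm along x, 104 along y, 24 deep, rim 12 wide and 4 thick, about 60 g; z up out of its open side. Four sprung rubber pads, two on each long side, squeeze the rims of cover and tray so that they cling (a few N of drag) until the rim is 4 mm up.
- cover_far (a point): Point on the cover's rim top by the cut-off corner diagonally opposite the tab, at (0.048, -0.046, 0) m from the cover's centre. The cover rocks about this end when the tab is raised.
- tray_center (a point): Centre, at rim-top height, of the loose tray directly under the cover (same grey formed plastic and outline, no tab, no cut corner, 60 g), 11 mm below the cover's rim. It is nested in a tray fixed to the plywood stand and squeezed by the same sprung pads.
- clamp (a joint): Hinge angle of the stack's steel hold-down clamp, rad: 0 = arm level with its rubber foot on the tray's exposed corner, grows as the arm lifts (starts open, 0.6 to 0.9). It stays where it is left (friction); closing takes about 3 N at the knob.
- clamp_knob (a point): Centre of the flat top of the black round knob (19 mm diameter, 10 mm tall) on the clamp arm's tip, above the foot. It turns with the arm: its axes are the arm's, z up out of the knob, and -x from the hinge towards the tip. Pressed from above here to close it; when closed its top is 31 mm above the top of the tray's rim.
- clamp_hinge (a point): Hinge axis of the clamp (along y of these axes, which are the stand's and agree with the cover's before it is moved). The knob's top centre lies at (-0.045, 0, 0.014) m from it when the joint is 0.
- carton_rim (a point): Centre of the open box's mouth at rim height. Brown box with 4 mm walls fixed on the bench, 150 mm along its x, 110 mm along its y, 36 mm tall, holding four black cut tubes; axes: x along the long side, z up. Stack and box may stand either way round, left or right.
- stamp: Bystander: small stamp with a turned wooden handle, 25x34x64 mm, origin under its centre.
- inkpad: Bystander: flat dark blue ink pad, 58x88x11 mm, origin under its centre.
- clip: Bystander: whitish magnetic clip with a round pad, 42x36x16 mm, origin under its centre.
- driver: Bystander: screwdriver with a red grip, 190 mm long along its y, 27 mm thick, lying; origin under its centre.

How it is judged:
On the way, in this order (a step that is already met when the one before it is completed fails the run):
1. the clamp is down on the tray's corner, the cover still in place (value of joint clamp below 0.06 rad and distance of cover_center from where it was at the start of the episode below 0.006 m), for 0.2 s.
2. the tab corner is raised while the opposite corner still rests on the stack (angle between cover_center's own z axis and vertical above 0.12 rad and z of cover_tab in the frame of tray_center above 0.04 m and distance of cover_far from where it was at the start of the episode below 0.015 m and value of joint clamp below 0.08 rad), for 0.1 s.
3. the cover is clear of the stack (z of each of cover_far, cover_tab in the frame of tray_center above 0.05 m and contact force between cover and tray below 0.05 N), for 0.1 s.
At the end, for the whole second after the job is handed in: Cover held in the gripper, still, level within 0.17 rad, centre within 30 mm of the box's from above, long sides within 0.2 rad, rim 60 to 150 mm above the box's, touching neither box nor tray; clamp below 0.08 rad; tray below moved less than 6 mm (horizontal distance between cover_center and carton_rim below 0.03 m and z of cover_center in the frame of carton_rim between 0.06 and 0.15 m and angle between cover_center's own z axis and vertical below 0.17 rad and angle between the x axis of cover_center and the x axis of carton_rim, either way round below 0.2 rad and contact force between cover and the fingers above 1 N and contact force between cover and carton below 0.05 N and contact force between cover and tray below 0.05 N and linear speed of cover below 0.03 m/s and value of joint clamp below 0.08 rad and distance of tray_center from where it was at the start of the episode below 0.006 m); the arm keeps its last pose, push and grip.
It fails at once if the tray under the cover was pulled off or shoved more than 15 mm (distance of tray_center from where it was at the start of the episode above 0.015 m).
It fails at once if a bystander was moved more than 25 mm (distance of any of stamp, inkpad, clip, driver from where it was at the start of the episode above 0.025 m).
It also fails if it takes over 51 s, if anything falls off the work surface, if the arm or the gripper's body presses on something with over 40 N, if the wrist force passes 120 N, or if a joint passes its speed limit or range.

## Working session

There is one attempt and no reset: what is moved stays moved. The work goes in short steps, Python scripts to look and compute and a tool call to move; the robot and the scene stay as the last step left them, time stands still between calls to the robot, and variables do not carry over. Pictures are saved under pics/ and viewed, at most 10 in all, crops included, and the job is handed in when it is done.

Besides the shell and the picture viewer there is one more tool, called after "Call:" as name(argument=value, ...), one argument or row to a line, values as JSON. send_rows: Moves the arm, as the interface text tells. Its arguments: {"type":"object","properties":{"deltas":{"type":"array","items":{"type":"object","properties":{"offset":{"type":"array","items":{"type":"number"}},"turn":{"type":"number"}}}},"fingers":{"type":"number"}},"required":["deltas"]}

```bash
mkdir -p pics; cat > h.py <<'E'
import numpy as np,cv2
from plant import state,viewer,ticket
def snap(n):
    p,d=viewer.snapshot(n); return p,d,viewer.get_calibration(n)
def world(u,v,d,c):
    K,R,t=[np.array(c[k]) for k in('K','R','t')]
    return R.T@(np.linalg.inv(K)@np.array([u,v,1.])*d-t)
def onplane(u,v,z,c):
    K,R,t=[np.array(c[k]) for k in('K','R','t')]
    o=-R.T@t; r=R.T@np.linalg.inv(K)@np.array([u,v,1.]); return o+r*(z-o[2])/r[2]
def cloud(d,c):
    K,R,t=[np.array(c[k]) for k in('K','R','t')]
    v,u=np.mgrid[:480,:640]; P=np.stack([u,v,np.ones_like(u)],-1)@np.linalg.inv(K).T*d[...,None]
    return (P-t)@R
E
python3 - <<'E'
from h import *
s=state();print(s)
for n in('scene','top'):
    p,d,c=snap(n);cv2.imwrite(f'pics/{n}0.png',p[...,::-1]);np.savez(f'{n}0.npz',p=p,d=d,**{k:np.array(c[k]) for k in 'KRt'})
    print(n,c,(d>0).mean())
E
```

```text
{'time': 0.0, 'qpos': array([ 1.25629315,  0.60010544, -0.00252871,  1.60012662,  0.00180485,
        0.94294188, -0.07978853]), 'joint_vel': array([ 0.00060135, -0.00041502,  0.00071048, -0.00013669, -0.00026139,
       -0.0016038 ,  0.0025071 ]), 'tau': array([-1.61179731e-03, -7.65068793e+01,  1.49665095e+00, -2.52355957e+01,
       -5.24004176e-02,  1.70733500e-02,  1.42889417e-04]), 'eef_pos': array([ 0.17063019, -0.70408922,  0.19987561]), 'tool_rot': array([-7.70941222e-04,  9.92935613e-01,  1.18651781e-01, -1.71026467e-04]), 'force': array([ 0.26203328, -0.25837485, -0.53053844]), 'ft_torque': array([-0.00110489, -0.00277059,  0.00092625]), 'grip_force': 0.0, 'width': 1.0001921882642872}
scene {'K': array([[591.16404825,   0.        , 306.62323807],
       [  0.        , 591.16404825, 237.31851488],
       [  0.        ,   0.        ,   1.        ]]), 'R': array([[-0.70735431, -0.70675747, -0.01199015],
       [-0.28362472,  0.29931977, -0.91102398],
       [ 0.64746189, -0.64101603, -0.41217902]]), 't': array([0.42669856, 0.18475916, 0.74630672])} 0.976455078125
top {'K': array([[481.91075643,   0.        , 316.47044236],
       [  0.        , 481.91075643, 246.10237737],
       [  0.        ,   0.        ,   1.        ]]), 'R': array([[-0.01273264, -0.99952202,  0.02817109],
       [-0.99905554,  0.01154606, -0.04188922],
       [ 0.04154394, -0.02867785, -0.99872503]]), 't': array([0.10268524, 0.52161471, 0.94983112])} 0.9961458333333333
```

View pics/scene0.png

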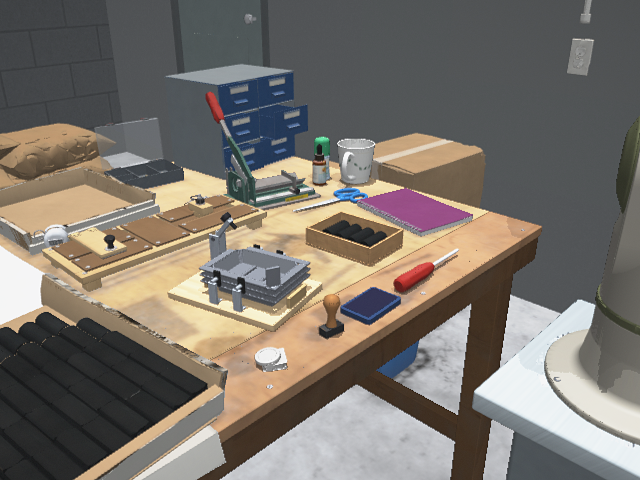

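View pics/top0.png

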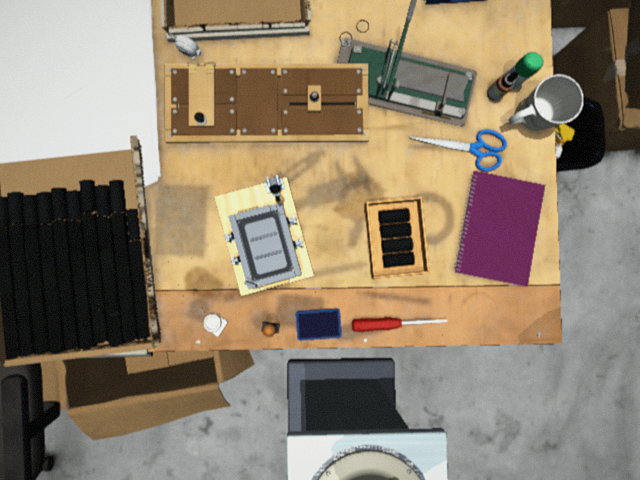

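The stack is at about (265,243) in the top view, with the clamp at (278,185). The box is at (397,238), the stamp at (270,327), the ink pad at (318,323) and the driver at (400,323). Next I'll zoom in on the stack.

```bash
python3 - <<'E'
from h import *
a=np.load('top0.npz');b=np.load('scene0.npz')
A=cv2.resize(a['p'][170:300,205:325],None,fx=4,fy=4,interpolation=cv2.INTER_CUBIC)
B=cv2.resize(b['p'][205:335,165:330],None,fx=4,fy=4,interpolation=cv2.INTER_CUBIC)
A=cv2.copyMakeBorder(A,0,0,0,0,0)
cv2.imwrite('pics/a1.png',A[...,::-1]);cv2.imwrite('pics/b1.png',B[...,::-1])
W=cloud(a['d'],a); 
hgt=W[170:300,205:325,2]
# rim plane height histogram
print(np.histogram(hgt,bins=np.arange(0,.2,.005)))
for n,(z0,z1) in dict(tall=(.1,.3)).items():
    m=((W[...,2]>z0)&(W[...,2]<z1));m[:170]=0;m[300:]=0;m[:,:205]=0;m[:,325:]=0
    v,u=np.nonzero(m); print(n,np.c_[u,v,W[m].round(3)][::4][:40])
m=np.zeros((480,640),bool);m[190:285,360:435]=1
print(np.histogram(W[m][:,2],bins=np.arange(0,.06,.004)))
mm=((W[...,2]>.028)&m).astype(np.uint8)
r=cv2.minAreaRect(W[mm>0][:,:2].astype(np.float32));print('box',r,W[mm>0][:,2].mean())
np.set_printoptions(suppress=True)
E
```

```text
(array([3606,  388, 2477,  202,    5,   47,  383, 1351,  331,  373,  338,
       1471,  211,   45,   39,   12,   10,   33,   13,   17,   23,   33,
         37,    1,    0,    0,    0,    0,    0,    0,    0,    0,    0,
          0,    0,    0,    0,    0,    0]), array([0.   , 0.005, 0.01 , 0.015, 0.02 , 0.025, 0.03 , 0.035, 0.04 ,
       0.045, 0.05 , 0.055, 0.06 , 0.065, 0.07 , 0.075, 0.08 , 0.085,
       0.09 , 0.095, 0.1  , 0.105, 0.11 , 0.115, 0.12 , 0.125, 0.13 ,
       0.135, 0.14 , 0.145, 0.15 , 0.155, 0.16 , 0.165, 0.17 , 0.175,
       0.18 , 0.185, 0.19 , 0.195]))
tall [[2.73e+02 1.85e+02 6.30e-01 1.76e-01 1.00e-01]
 [2.77e+02 1.85e+02 6.29e-01 1.69e-01 1.06e-01]
 [2.73e+02 1.86e+02 6.28e-01 1.76e-01 1.02e-01]
 [2.77e+02 1.86e+02 6.27e-01 1.69e-01 1.08e-01]
 [2.71e+02 1.87e+02 6.26e-01 1.80e-01 1.04e-01]
 [2.75e+02 1.87e+02 6.25e-01 1.72e-01 1.08e-01]
 [2.79e+02 1.87e+02 6.25e-01 1.65e-01 1.09e-01]
 [2.73e+02 1.88e+02 6.23e-01 1.76e-01 1.10e-01]
 [2.77e+02 1.88e+02 6.23e-01 1.68e-01 1.12e-01]
 [2.71e+02 1.89e+02 6.21e-01 1.79e-01 1.13e-01]
 [2.75e+02 1.89e+02 6.21e-01 1.72
[... 293 characters left out ...]
1.10e-01]
 [2.73e+02 1.92e+02 6.16e-01 1.75e-01 1.13e-01]
 [2.77e+02 1.92e+02 6.17e-01 1.69e-01 1.08e-01]
 [2.73e+02 1.93e+02 6.14e-01 1.76e-01 1.10e-01]
 [2.77e+02 1.93e+02 6.15e-01 1.69e-01 1.07e-01]
 [2.74e+02 1.94e+02 6.14e-01 1.74e-01 1.01e-01]
 [2.78e+02 1.94e+02 6.14e-01 1.67e-01 1.01e-01]
 [2.76e+02 1.95e+02 6.12e-01 1.71e-01 1.01e-01]]
(array([1965,  821,  110,   77,  122,  228,  477,  894,  574,  213,    2,
          0,    0,    0]), array([0.   , 0.004, 0.008, 0.012, 0.016, 0.02 , 0.024, 0.028, 0.032,
       0.036, 0.04 , 0.044, 0.048, 0.052, 0.056]))
box ((0.5321024060249329, 0.005458354949951172), (0.15036065876483917, 0.2439182698726654), 4.6084442138671875) 0.04808538396841647
```

View pics/a1.png

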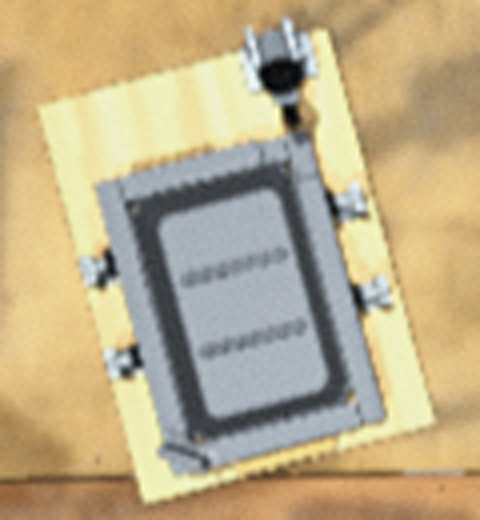

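View pics/b1.png

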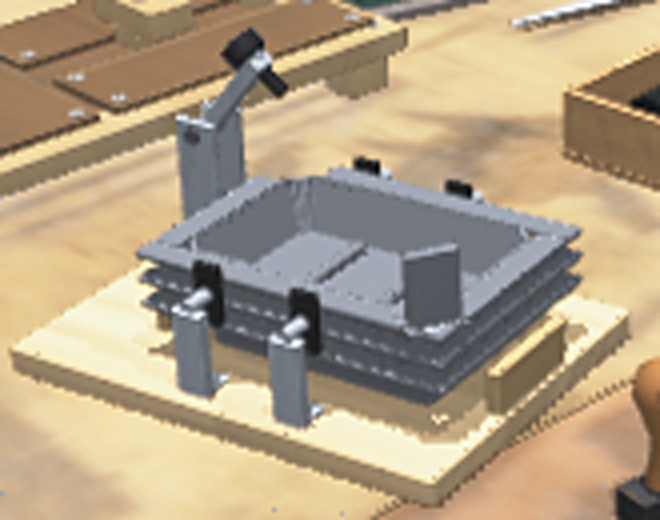

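The tab is at about (250,284) in the top view, the cut corner and clamp are at the top right, and the cover's yaw is about 13°. Next I'll measure the rim, the tab, the knob and the box.

```bash
python3 - <<'E'
from h import *
np.set_printoptions(suppress=True,precision=4)
a=np.load('top0.npz');b=np.load('scene0.npz')
W=cloud(a['d'],a);S=cloud(b['d'],b)
def rect(m,name):
    m=cv2.morphologyEx(m.astype(np.uint8),cv2.MORPH_OPEN,np.ones((2,2)))
    cs,_=cv2.findContours(m,cv2.RETR_EXTERNAL,cv2.CHAIN_APPROX_NONE)
    c=max(cs,key=cv2.contourArea)[:,0]; z=np.median(W[m>0][:,2])
    P=np.array([onplane(u,v,z,a)[:2] for u,v in c]); print(name,cv2.minAreaRect(P.astype(np.float32)),'z',z)
R=np.zeros((480,640),bool);R[196:300,205:325]=1
rgb=a['p'].astype(int);grey=abs(rgb[...,0]-rgb[...,2])<25
rect(R&(W[...,2]>.051)&(W[...,2]<.064)&grey,'cover')
R=np.zeros((480,640),bool);R[190:285,362:432]=1
rect(R&(W[...,2]>.02)&(W[...,2]<.06),'box')
# tab in scene & top
for n,X,p in(('scene',S,b['p']),('top',W,a['p'])):
    t=(X[...,2]>.066)&(X[...,2]<.1)&(abs(X[...,0]-.44)<.05)&(abs(X[...,1]-.215)<.06)
    q=X[t];v,u=np.nonzero(t);print(n,'tab',len(q),q.mean(0),q.min(0),q.max(0),u.mean(),v.mean())
    t=(X[...,2]>.06)&(X[...,2]<.13)&(abs(X[...,0]-.63)<.07)&(abs(X[...,1]-.172)<.05)&(p.max(-1)<60)
    q=X[t];print('knob',len(q),q.mean(0),q.min(0),q.max(0))
    # black clamp knob top points
    print(q[np.argsort(-q[:,2])][:12:3])
K=a['K'];
E
```

```text
cover ((0.520845890045166, 0.19720816612243652), (0.1452440321445465, 0.11718541383743286), 11.524585723876953) z 0.05746162353664962
box ((0.5354666709899902, -0.06295077502727509), (0.15069681406021118, 0.1126851812005043), 4.633929252624512) z 0.02967984883210013
scene tab 198 [0.451  0.2219 0.0774] [0.4455 0.2099 0.0662] [0.4594 0.2319 0.0876] 272.3838383838384 273.4141414141414
knob 82 [0.6104 0.172  0.0975] [0.5623 0.1516 0.0604] [0.6237 0.1822 0.1125]
[[0.6199 0.1705 0.1125]
 [0.6171 0.1792 0.1104]
 [0.6206 0.168  0.1097]
 [0.6169 0.1731 0.1087]]
top tab 44 [0.4519 0.2202 0.085 ] [0.4463 0.2104 0.0707] [0.4572 0.2311 0.0907] 250.11363636363637 284.0681818181818
knob 87 [0.6173 0.1709 0.1049] [0.5648 0.1508 0.0621] [0.6305 0.181  0.116 ]
[[0.6188 0.1717 0.116 ]
 [0.6192 0.1736 0.114 ]
 [0.6211 0.1772 0.1135]
 [0.6157 0.1719 0.113 ]]
```

```bash
python3 - <<'E'
from h import *
a=np.load('top0.npz');W=cloud(a['d'],a)
R=np.zeros((480,640),bool);R[196:300,205:325]=1
m=(R&(W[...,2]>.03)).astype(np.uint8)
for k in (17,25):
    o=cv2.morphologyEx(m,cv2.MORPH_OPEN,cv2.getStructuringElement(cv2.MORPH_ELLIPSE,(k,k)))
    c=max(cv2.findContours(o,0,1)[0],key=cv2.contourArea)[:,0]
    P=np.array([onplane(u,v,.0575,a)[:2] for u,v in c],np.float32);r=cv2.minAreaRect(P);print(r,cv2.boxPoints(r))
# rim-wise edge fits: left/right long edges from per-row extents
p=a['p'].astype(int)
st=(abs(W[...,2]-.012)<.006)&R
R[:196]=0
# stand rect
R2=np.zeros((480,640),bool);R2[170:300,205:325]=1
m2=(R2&(W[...,2]>.006)).astype(np.uint8);m2=cv2.morphologyEx(m2,cv2.MORPH_OPEN,np.ones((3,3)))
c=max(cv2.findContours(m2,0,1)[0],key=cv2.contourArea)[:,0]
P=np.array([onplane(u,v,.012,a)[:2] for u,v in c],np.float32);print('stand',cv2.minAreaRect(P))
y=np.radians(13.6)
for q in(.6,.75,.9):
    print(q,-.045*np.cos(q)+.014*np.sin(q),.045*np.sin(q)+.014*np.cos(q))
E
```

```text
((0.524174690246582, 0.1960463523864746), (0.1452621966600418, 0.10637268424034119), 13.975700378417969) [[0.44084856 0.23011711]
 [0.46653864 0.12689325]
 [0.6075008  0.16197559]
 [0.5818107  0.26519945]]
((0.5238106846809387, 0.19591563940048218), (0.1445065140724182, 0.10621815174818039), 14.198934555053711) [[0.4407377  0.22967927]
 [0.46679184 0.12670611]
 [0.60688365 0.162152  ]
 [0.5808295  0.26512516]]
stand ((0.5465542078018188, 0.201682448387146), (0.2104378044605255, 0.14967726171016693), 14.759896278381348)
0.6 -0.02923510804340503 0.03696360991151209
0.75 -0.023383056458995258 0.040917388365283525
0.9 -0.01700587183739513 0.043952250489026054
```

Call:
send_rows(
  deltas=[
    {"offset": [0.0264, -0.0311, 0]},
    {"offset": [0.0264, -0.0311, 0]},
    {"offset": [0.0264, -0.0311, 0]},
    {"offset": [0.0264, -0.0311, 0]},
    {"offset": [0.0264, -0.0311, 0]},
    {"offset": [0.0264, -0.0311, 0]},
    {"offset": [0.0264, -0.0311, 0]},
    {"offset": [0.0264, -0.0311, 0]},
  ],
  fingers=0,
)

```text
invalid input at $.deltas[0]: expected keys offset, turn
```

Call:
send_rows(
  deltas=[
    {"offset": [0.0264, -0.0311, 0]},
    {"offset": [0.0264, -0.0311, 0]},
    {"offset": [0.0264, -0.0311, 0]},
    {"offset": [0.0264, -0.0311, 0]},
    {"offset": [0.0264, -0.0311, 0]},
    {"offset": [0.0264, -0.0311, 0]},
    {"offset": [0.0264, -0.0311, 0]},
    {"offset": [0.0264, -0.0311, 0]},
  ],
)

```text
invalid input at $.deltas[0]: expected keys offset, turn
```

Call:
send_rows(
  deltas=[
    {"offset": [0.0264, -0.0311, 0]},
    {"offset": [0.0264, -0.0311, 0]},
    {"offset": [0.0264, -0.0311, 0]},
    {"offset": [0.0264, -0.0311, 0]},
    {"offset": [0.0264, -0.0311, 0]},
    {"offset": [0.0264, -0.0311, 0]},
    {"offset": [0.0264, -0.0311, 0]},
    {"offset": [0.0264, -0.0311, 0]},
    {"offset": [0, 0, 0]},
    {"offset": [0, 0, 0]},
  ],
)

```text
invalid input at $.deltas[0]: expected keys offset, turn
```

Call:
send_rows(
  deltas=[
    {"offset": [0.0264, -0.0311, 0], "turn": 0},
    {"offset": [0.0264, -0.0311, 0], "turn": 0},
    {"offset": [0.0264, -0.0311, 0], "turn": 0},
    {"offset": [0.0264, -0.0311, 0], "turn": 0},
    {"offset": [0.0264, -0.0311, 0], "turn": 0},
    {"offset": [0.0264, -0.0311, 0], "turn": 0},
    {"offset": [0.0264, -0.0311, 0], "turn": 0},
    {"offset": [0.0264, -0.0311, 0], "turn": 0},
  ],
  fingers=0,
)

```text
time: 0.9
eef_pos: [0.3178, -0.4114, 0.2006]
tool_rot: [-0.0, 0.993, 0.119, -0.0]
force: [1.0, 0.2, 0.5]
width: 0.36
grip_force: 0.0
```

Call:
send_rows(
  deltas=[
    {"offset": [0.0264, -0.0311, 0], "turn": 0},
    {"offset": [0.0264, -0.0311, 0], "turn": 0},
    {"offset": [0.0264, -0.0311, 0], "turn": 0},
    {"offset": [0.0264, -0.0311, 0], "turn": 0},
    {"offset": [0.0264, -0.0311, 0], "turn": 0},
    {"offset": [0.0264, -0.0311, 0], "turn": 0},
    {"offset": [0.0264, -0.0311, 0], "turn": 0},
    {"offset": [0.0264, -0.0311, 0], "turn": 0},
  ],
)

```text
time: 1.7
eef_pos: [0.4644, -0.1199, 0.2006]
tool_rot: [0.0, 0.993, 0.119, -0.0]
force: [1.5, 0.1, -0.2]
width: 0.006
grip_force: 0.0
```

Call:
send_rows(
  deltas=[
    {"offset": [0.0264, -0.0311, 0], "turn": 0},
    {"offset": [0.0264, -0.0311, 0], "turn": 0},
    {"offset": [0.0264, -0.0311, 0], "turn": 0},
    {"offset": [0.0264, -0.0311, 0], "turn": 0},
    {"offset": [0.0264, -0.0311, 0], "turn": 0},
    {"offset": [0.0264, -0.0311, 0], "turn": 0},
    {"offset": [0.0264, -0.0311, 0], "turn": 0},
    {"offset": [0.0264, -0.0311, 0], "turn": 0},
    {"offset": [0, 0, 0], "turn": 0},
    {"offset": [0, 0, 0], "turn": 0},
  ],
)

```text
time: 2.7
eef_pos: [0.6102, 0.1707, 0.1999]
tool_rot: [0.0, 0.993, 0.12, -0.001]
force: [0.1, -0.2, 0.1]
width: 0.004
grip_force: 0.0
```

Call:
send_rows(
  deltas=[
    {"offset": [0, 0, 0.02], "turn": 0},
    {"offset": [0, 0, 0.02], "turn": 0},
    {"offset": [0, 0, 0.016], "turn": 0},
    {"offset": [0, 0, 0.008], "turn": 0},
    {"offset": [0, 0, 0.004], "turn": 0},
    {"offset": [0, 0, 0], "turn": 0},
  ],
)

```text
time: 3.3
eef_pos: [0.6106, 0.1693, 0.1327]
tool_rot: [0.0, 0.993, 0.118, -0.0]
force: [-0.2, 0.1, -0.2]
width: 0.002
grip_force: 0.0
```

Call:
send_rows(
  deltas=[
    {"offset": [-0.003, 0, 0.004], "turn": 0},
    {"offset": [-0.003, 0, 0.004], "turn": 0},
    {"offset": [-0.002, 0, 0.004], "turn": 0},
    {"offset": [-0.002, 0, 0.004], "turn": 0},
    {"offset": [-0.002, 0, 0.004], "turn": 0},
    {"offset": [0, 0, 0], "turn": 0},
  ],
)

```text
time: 3.9
eef_pos: [0.5984, 0.1671, 0.1121]
tool_rot: [0.0, 0.993, 0.119, -0.001]
force: [0.0, -0.2, -0.3]
width: 0.004
grip_force: 0.0
```

```bash
python3 - <<'E'
from h import *
p,d,c=snap('scene');B=cv2.resize(p[165:305,165:330],None,fx=4,fy=4,interpolation=cv2.INTER_CUBIC)
cv2.imwrite('pics/b2.png',B[...,::-1]);print(state()['force'])
E
```

```text
[0.26399393 0.36352109 0.08942973]
```

View pics/b2.png

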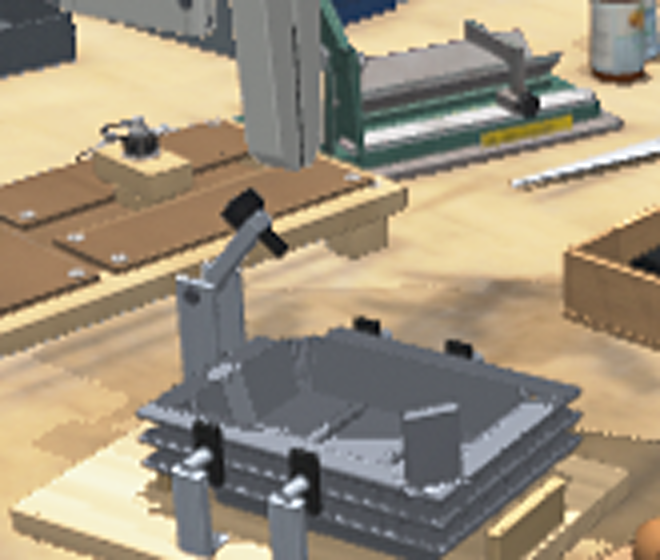

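The clamp is still open, with the knob at crop (245,205). The fingertip shows at (280,165), above and beside it. I'll check this with depth.

```bash
python3 - <<'E'
from h import *
np.set_printoptions(suppress=True,precision=4)
s=state();print(s['eef_pos'],s['qpos'])
for n in('scene','top'):
    p,d,c=snap(n);X=cloud(d,c);np.savez(n+'1.npz',p=p,d=d,X=X)
    m=(X[...,2]>.117)&(X[...,2]<.18)&(abs(X[...,0]-.6)<.09)&(abs(X[...,1]-.17)<.09)
    q=X[m];print(n,len(q),q.min(0) if len(q) else '',q.max(0) if len(q) else '')
    q=q[np.argsort(q[:,2])];print(q[:200:25])
    if n=='scene':
        for (u,v) in((235,205),(240,203),(232,203),(235,195),(226,216)): print(u,v,X[v,u],p[v,u])
E
```

```text
[0.5987 0.1672 0.1123] [-0.2842  0.5833 -0.1181  1.915   0.1073  0.65   -1.8015]
scene 553 [0.5832 0.1493 0.1286] [0.6054 0.1866 0.1799]
[[0.5912 0.1625 0.1286]
 [0.5965 0.1767 0.133 ]
 [0.602  0.1824 0.1367]
 [0.6013 0.1848 0.1393]
 [0.588  0.1726 0.1411]
 [0.5904 0.1578 0.1433]
 [0.5938 0.182  0.1456]
 [0.5896 0.179  0.1476]]
235 205 [0.5904 0.1753 0.1343] [102 104 104]
240 203 [0.5914 0.164  0.1343] [79 82 80]
232 203 [0.5906 0.1809 0.1392] [124 124 124]
235 195 [0.5848 0.1782 0.1537] [121 122 120]
226 216 [0.6163 0.1758 0.1078] [31 32 36]
top 0  
[]
```

Call:
send_rows(
  deltas=[
    {"offset": [0.012, 0, 0], "turn": 0},
    {"offset": [0, 0, 0.006], "turn": 0},
    {"offset": [0, 0, 0.006], "turn": 0},
    {"offset": [0, 0, 0.004], "turn": 0},
    {"offset": [-0.001, 0, 0.004], "turn": 0},
    {"offset": [0, 0, 0], "turn": 0},
  ],
)

```text
time: 4.65
eef_pos: [0.6086, 0.1694, 0.0923]
tool_rot: [0.0, 0.993, 0.119, -0.001]
force: [-3.0, -0.9, 4.7]
width: 0.008
grip_force: 2.7
```

Call:
send_rows(
  deltas=[
    {"offset": [-0.002, 0, 0.004], "turn": 0},
    {"offset": [-0.002, 0, 0.004], "turn": 0},
    {"offset": [-0.002, 0, 0.004], "turn": 0},
  ],
)

```text
time: 4.95
eef_pos: [0.5974, 0.1663, 0.081]
tool_rot: [0.002, 0.993, 0.119, -0.006]
force: [-23.7, -5.1, 24.8]
width: -0.001
grip_force: 17.1
```

Call:
send_rows(
  deltas=[
    {"offset": [0, 0, -0.02], "turn": 0},
    {"offset": [0, 0, -0.02], "turn": 0},
    {"offset": [0, 0, 0], "turn": 0},
  ],
)

```text
time: 5.25
eef_pos: [0.605, 0.1688, 0.1228]
tool_rot: [-0.0, 0.993, 0.119, 0.002]
force: [0.5, -0.3, -1.1]
width: 0.009
grip_force: 0.0
```

```bash
python3 - <<'E'
from h import *
np.set_printoptions(suppress=True,precision=4)
s=state();print(s['eef_pos'],s['force'])
p,d,c=snap('scene');X=cloud(d,c)
B=cv2.resize(p[165:305,165:330],None,fx=4,fy=4,interpolation=cv2.INTER_CUBIC);cv2.imwrite('pics/b3.png',B[...,::-1])
t=(X[...,2]>.06)&(X[...,2]<.13)&(abs(X[...,0]-.62)<.06)&(abs(X[...,1]-.172)<.05)&(p.max(-1)<60)
q=X[t];print(len(q),q.mean(0),q.min(0),q.max(0))
m=(X[...,2]>.117)&(X[...,2]<.2)&(abs(X[...,0]-.6)<.09)&(abs(X[...,1]-.17)<.09)&(p.max(-1)>=60);q=X[m];print(q.min(0),q.max(0))
E
```

```text
[0.605  0.1688 0.1228] [ 0.4905 -0.3415 -1.0524]
79 [0.602  0.1704 0.0887] [0.5645 0.1487 0.0602] [0.6395 0.1876 0.1019]
[0.5887 0.149  0.1391] [0.6124 0.1889 0.1999]
```

View pics/b3.png

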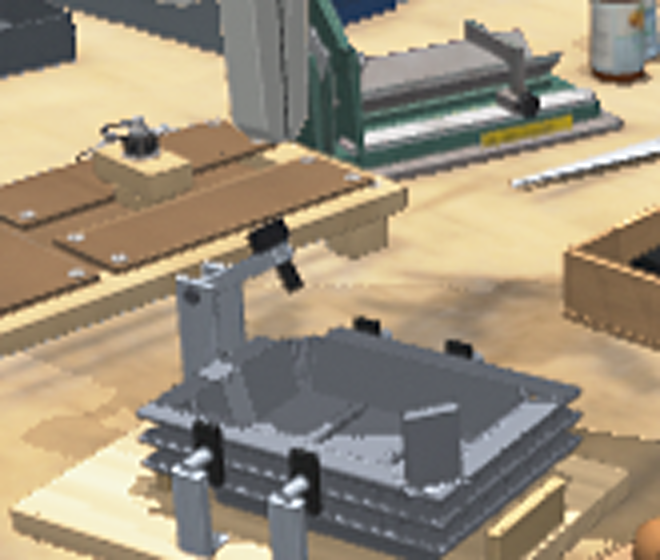

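The clamp is partly closed, with the knob at crop (267,235), roughly 0.4 rad. I'll keep pressing from above.

Call:
send_rows(
  deltas=[
    {"offset": [0.003, 0, 0.02], "turn": 0},
    {"offset": [0, 0, 0.014], "turn": 0},
    {"offset": [0, 0, 0.004], "turn": 0},
    {"offset": [-0.001, 0, 0.003], "turn": 0},
    {"offset": [-0.001, 0, 0.003], "turn": 0},
  ],
)

```text
time: 5.8
eef_pos: [0.6032, 0.1681, 0.0758]
tool_rot: [0.0, 0.993, 0.119, -0.002]
force: [-3.2, -1.4, 5.0]
width: 0.006
grip_force: 2.5
```

Call:
send_rows(
  deltas=[
    {"offset": [-0.001, 0, 0.003], "turn": 0},
    {"offset": [-0.001, 0, 0.003], "turn": 0},
    {"offset": [-0.001, 0, 0.003], "turn": 0},
  ],
)

```text
time: 6.1
eef_pos: [0.6016, 0.1678, 0.0673]
tool_rot: [0.0, 0.993, 0.119, -0.0]
force: [-2.2, 0.0, 3.4]
width: 0.001
grip_force: 1.6
```

Call:
send_rows(
  deltas=[
    {"offset": [-0.001, 0, 0.003], "turn": 0},
    {"offset": [0, 0, 0.003], "turn": 0},
    {"offset": [0, 0, 0.002], "turn": 0},
  ],
)

```text
time: 6.4
eef_pos: [0.6007, 0.1676, 0.0596]
tool_rot: [0.0, 0.993, 0.119, -0.0]
force: [-5.7, -2.1, 18.4]
width: 0.006
grip_force: 9.1
```

Call:
send_rows(
  deltas=[
    {"offset": [0, 0, 0.002], "turn": 0},
    {"offset": [0, 0, 0], "turn": 0},
  ],
)

```text
time: 6.6
eef_pos: [0.6007, 0.1677, 0.0593]
tool_rot: [0.0, 0.993, 0.119, 0.0]
force: [-8.4, -1.9, 21.6]
width: 0.006
grip_force: 11.1
```

Call:
send_rows(
  deltas=[
    {"offset": [0, 0, -0.04], "turn": 0},
    {"offset": [0, 0, -0.04], "turn": 0},
    {"offset": [-0.033, -0.0219, 0], "turn": 0},
    {"offset": [-0.033, -0.0219, 0], "turn": 0},
    {"offset": [-0.033, -0.0219, 0], "turn": 0},
    {"offset": [-0.033, -0.0219, 0], "turn": 0},
    {"offset": [0, 0, 0], "turn": 8.5},
    {"offset": [0, 0, 0], "turn": 8.5},
    {"offset": [0, 0, 0], "turn": 8.5},
    {"offset": [0, 0, 0], "turn": 8.5},
  ],
  fingers=0.05,
)

```text
time: 7.6
eef_pos: [0.4528, 0.2223, 0.1378]
tool_rot: [-0.001, 0.984, -0.18, 0.001]
force: [-0.4, -0.3, -0.2]
width: 0.541
grip_force: 0.0
```

Call:
send_rows(
  deltas=[
    {"offset": [0, 0, 0], "turn": 0},
    {"offset": [0, 0, 0], "turn": 0},
  ],
)

```text
time: 7.8
eef_pos: [0.4524, 0.2221, 0.1377]
tool_rot: [-0.0, 0.985, -0.175, 0.0]
force: [-0.1, -0.3, 0.6]
width: 0.536
grip_force: 0.0
```

```bash
python3 - <<'E'
from h import *
np.set_printoptions(suppress=True,precision=4)
s=state();print(s['eef_pos'],s['tool_rot'],s['width'])
p,d,c=snap('scene');X=cloud(d,c)
B=cv2.resize(p[175:315,165:330],None,fx=4,fy=4,interpolation=cv2.INTER_CUBIC);cv2.imwrite('pics/b4.png',B[...,::-1])
t=(X[...,2]>.066)&(X[...,2]<.1)&(abs(X[...,0]-.44)<.05)&(abs(X[...,1]-.215)<.06)
q=X[t];print('tab',len(q),q.mean(0),q.min(0),q.max(0))
# horizontal fit of tab plane direction
e=q[:,:2]-q[:,:2].mean(0);print('dir',np.linalg.svd(e,full_matrices=False)[2])
m=(X[...,2]>.11)&(X[...,2]<.2)&(abs(X[...,0]-.45)<.09)&(abs(X[...,1]-.22)<.09);q=X[m];print(q.min(0),q.max(0))
E
```

```text
[0.4524 0.2221 0.1377] [-0.0002  0.9846 -0.1745  0.0004] 0.536034741260163
tab 228 [0.4521 0.2219 0.0788] [0.4473 0.2105 0.0661] [0.4584 0.2335 0.0907]
dir [[ 0.3342  0.9425]
 [ 0.9425 -0.3342]]
[0.4286 0.1861 0.1544] [0.4747 0.2644 0.1999]
```

View pics/b4.png

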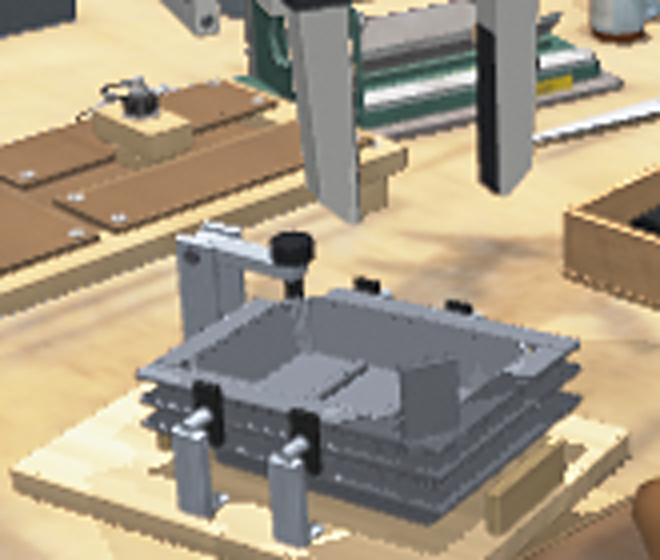

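The clamp is level, with the knob at crop (292,248) and the fingers above the tab at (430,395). I'll descend and grip the tab by its side edges, so the cover can pivot in the pads.

Call:
send_rows(
  deltas=[
    {"offset": [0, 0, 0.03], "turn": 0},
    {"offset": [0, 0, 0.03], "turn": 0},
    {"offset": [0, 0, 0.02], "turn": 0},
    {"offset": [0, 0, 0.008], "turn": 0},
    {"offset": [0, 0, 0.005], "turn": 0},
    {"offset": [0, 0, 0], "turn": 0},
  ],
)

```text
time: 8.45
eef_pos: [0.4522, 0.2217, 0.0447]
tool_rot: [-0.0, 0.984, -0.177, -0.0]
force: [-0.0, 0.2, -1.7]
width: 0.539
grip_force: 0.0
```

Call:
send_rows(
  deltas=[
    {"offset": [0, 0, 0], "turn": 0},
    {"offset": [0, 0, 0], "turn": 0},
    {"offset": [0, 0, 0], "turn": 0},
    {"offset": [0, 0, 0], "turn": 0},
    {"offset": [0, 0, 0], "turn": 0},
  ],
  fingers=0,
)

```text
time: 8.95
eef_pos: [0.452, 0.2217, 0.045]
tool_rot: [-0.0, 0.984, -0.177, 0.0]
force: [-0.5, -0.9, 1.9]
width: 0.231
grip_force: 30.0
```

Call:
send_rows(
  deltas=[
    {"offset": [0.0003, 0, -0.002], "turn": 0},
    {"offset": [0.0003, 0, -0.002], "turn": 0},
    {"offset": [0.0004, 0, -0.002], "turn": 0},
    {"offset": [0.0004, 0, -0.002], "turn": 0},
    {"offset": [0, 0, 0], "turn": 0},
  ],
)

```text
time: 9.45
eef_pos: [0.4536, 0.2214, 0.053]
tool_rot: [-0.0, 0.984, -0.177, 0.0]
force: [-0.2, 1.3, -1.0]
width: 0.231
grip_force: 30.0
```

Call:
send_rows(
  deltas=[
    {"offset": [0.0004, 0, -0.003], "turn": 0},
    {"offset": [0.0004, 0, -0.003], "turn": 0},
    {"offset": [0.0004, 0, -0.002], "turn": 0},
    {"offset": [0.0004, 0, -0.002], "turn": 0},
    {"offset": [0, 0, 0], "turn": 0},
  ],
)

```text
time: 9.95
eef_pos: [0.4551, 0.2207, 0.063]
tool_rot: [-0.0, 0.984, -0.177, 0.0]
force: [0.1, 0.3, -0.6]
width: 0.229
grip_force: 30.0
```

```bash
cat > cov.py <<'E'
from h import *
import sys
np.set_printoptions(suppress=True,precision=4)
def meas(name,cx,cy,zlo,zhi):
    p,d,c=snap('scene');X=cloud(d,c)
    B=cv2.resize(p[165:315,165:345],None,fx=4,fy=4,interpolation=cv2.INTER_CUBIC);cv2.imwrite(f'pics/{name}.png',B[...,::-1])
    np.savez(name+'.npz',p=p,d=d,X=X);return p,X
if __name__=='__main__':
    s=state();print(s['eef_pos'],s['force'],s['width'])
    p,X=meas(sys.argv[1],0,0,0,0)
    y=np.radians(14);ex=np.array([np.cos(y),np.sin(y)]);ey=np.array([-ex[1],ex[0]])
    L=X[...,:2]-np.array([.524,.196]);a=L@ex;b=L@ey
    # cover's rim strips in cover axes: height of top surface by place
    for nm,m in dict(tabend=(abs(a+.066)<.004)&(abs(b)<.02),farend=(abs(a-.066)<.004)&(abs(b-.01)<.02),right=(abs(b+.046)<.004)&(abs(a+.03)<.02),right2=(abs(b+.046)<.004)&(abs(a-.03)<.015)).items():
        z=X[m][:,2];z=z[(z>.03)&(z<.13)];print(nm,len(z),np.percentile(z,[10,50,90]) if len(z) else '')
E
python3 cov.py b5
```

```text
[0.4551 0.2207 0.063 ] [ 0.1435  0.2917 -0.5602] 0.22893168353945229
tabend 170 [0.0342 0.0478 0.0771]
farend 76 [0.0452 0.0734 0.0743]
right 37 [0.0471 0.0754 0.0768]
right2 7 [0.0727 0.0737 0.0743]
```

View pics/b5.png

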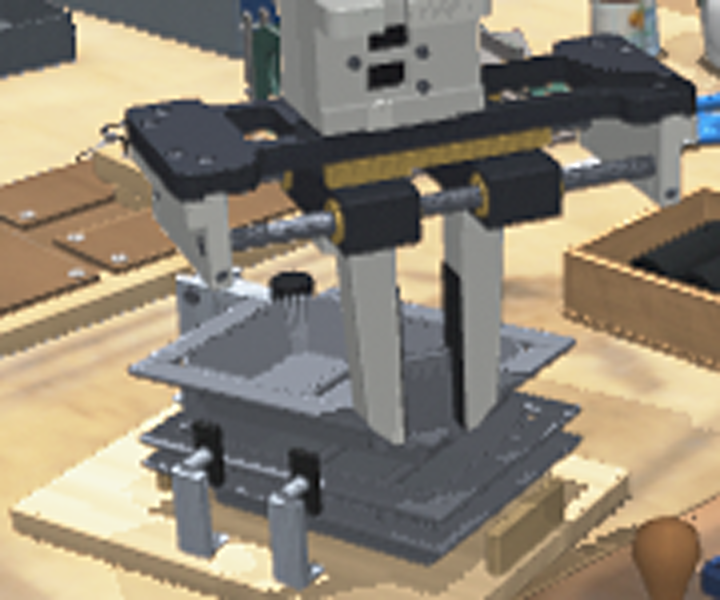

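The cover rose level (rim edge at crop (350,400)) because the full-length grip held it too stiffly. The tray and clamp stayed put. I'll put it back and grip only the top of the tab, so it can pivot.

Call:
send_rows(
  deltas=[
    {"offset": [-0.0008, 0, 0.005], "turn": 0},
    {"offset": [-0.0008, 0, 0.005], "turn": 0},
    {"offset": [-0.0007, 0, 0.004], "turn": 0},
    {"offset": [-0.0007, 0, 0.003], "turn": 0},
    {"offset": [0, 0, 0.002], "turn": 0},
    {"offset": [0, 0, 0], "turn": 0},
  ],
)

```text
time: 10.6
eef_pos: [0.4518, 0.2217, 0.0433]
tool_rot: [0.0, 0.984, -0.177, -0.0]
force: [-0.3, 0.4, -0.4]
width: 0.23
grip_force: 30.0
```

```bash
python3 cov.py b6
```

```text
[0.4518 0.2217 0.0433] [-0.2574  0.4238 -0.361 ] 0.23012056863806019
tabend 140 [0.0338 0.0465 0.0586]
farend 58 [0.0587 0.0598 0.0608]
right 19 [0.0583 0.0592 0.0603]
right2 7 [0.0594 0.06   0.0614]
```

```bash
python3 - <<'E'
from h import *
b=np.load('scene0.npz');X=cloud(b['d'],b)
y=np.radians(14);ex=np.array([np.cos(y),np.sin(y)]);ey=np.array([-ex[1],ex[0]])
L=X[...,:2]-np.array([.524,.196]);a=L@ex;bb=L@ey
for nm,m in dict(tabend=(abs(a+.066)<.004)&(abs(bb)<.02),farend=(abs(a-.066)<.004)&(abs(bb-.01)<.02),right=(abs(bb+.046)<.004)&(abs(a+.03)<.02),right2=(abs(bb+.046)<.004)&(abs(a-.03)<.015)).items():
    z=X[m][:,2];z=z[(z>.03)&(z<.13)];print(nm,len(z),np.percentile(z,[10,50,90]))
E
```

```text
tabend 159 [0.03429285 0.04584328 0.05698331]
farend 50 [0.05580514 0.0568148  0.05773097]
right 59 [0.05555032 0.05664903 0.05780841]
right2 42 [0.05523855 0.05643572 0.05729178]
```

Call:
send_rows(
  deltas=[
    {"offset": [0, 0, 0.001], "turn": 0},
    {"offset": [0, 0, 0.001], "turn": 0},
    {"offset": [0, 0, 0.001], "turn": 0},
    {"offset": [0, 0, 0], "turn": 0},
  ],
)

```text
time: 11.05
eef_pos: [0.4519, 0.2218, 0.0412]
tool_rot: [-0.0, 0.984, -0.177, 0.0]
force: [-3.9, 1.0, 11.5]
width: 0.232
grip_force: 30.0
```

Call:
send_rows(
  deltas=[
    {"offset": [0, 0, 0], "turn": 0},
    {"offset": [0, 0, 0], "turn": 0},
    {"offset": [0, 0, -0.03], "turn": 0},
    {"offset": [0, 0, -0.04], "turn": 0},
    {"offset": [0, 0, 0], "turn": 0},
  ],
  fingers=0.05,
)

```text
time: 11.55
eef_pos: [0.4541, 0.2225, 0.1142]
tool_rot: [-0.002, 0.984, -0.177, 0.002]
force: [-0.0, 0.8, 0.6]
width: 0.534
grip_force: 0.0
```

```bash
python3 cov.py b7
```

```text
[0.4541 0.2225 0.1142] [-0.0489  0.7566  0.5826] 0.5340959440970232
tabend 180 [0.0344 0.0461 0.0574]
farend 55 [0.0575 0.0586 0.0592]
right 63 [0.0566 0.0576 0.0588]
right2 40 [0.0576 0.0585 0.0594]
```

Call:
send_rows(
  deltas=[
    {"offset": [0.0402, -0.0144, 0], "turn": 0},
    {"offset": [0.0402, -0.0144, 0], "turn": 0},
    {"offset": [0.0401, -0.0145, 0], "turn": 0},
    {"offset": [0, 0, 0.03], "turn": 0},
    {"offset": [0, 0, 0.03], "turn": 0},
    {"offset": [0, 0, 0.01], "turn": 0},
    {"offset": [0, 0, 0.003], "turn": 0},
    {"offset": [0, 0, 0.002], "turn": 0},
    {"offset": [0, 0, 0.002], "turn": 0},
  ],
  fingers=0,
)

```text
time: 12.5
eef_pos: [0.5805, 0.2211, 0.0351]
tool_rot: [-0.001, 0.984, -0.177, 0.001]
force: [-0.4, 0.9, 10.0]
width: 0.005
grip_force: 5.2
```

Call:
send_rows(
  deltas=[
    {"offset": [0, 0, 0.001], "turn": 0},
    {"offset": [0, 0, 0], "turn": 0},
  ],
)

```text
time: 12.7
eef_pos: [0.581, 0.2211, 0.0347]
tool_rot: [-0.001, 0.984, -0.177, 0.001]
force: [-0.4, 1.6, 8.8]
width: 0.005
grip_force: 3.9
```

Call:
send_rows(
  deltas=[
    {"offset": [0, 0, 0.001], "turn": 0},
    {"offset": [0, 0, 0.001], "turn": 0},
    {"offset": [0, 0, -0.03], "turn": 0},
    {"offset": [0, 0, -0.05], "turn": 0},
    {"offset": [-0.0402, 0.0144, 0], "turn": 0},
    {"offset": [-0.0402, 0.0144, 0], "turn": 0},
    {"offset": [-0.0401, 0.0145, 0], "turn": 0},
    {"offset": [0, 0, 0], "turn": 0},
  ],
  fingers=0.05,
)

```text
time: 13.5
eef_pos: [0.4461, 0.2209, 0.1117]
tool_rot: [0.001, 0.985, -0.175, -0.002]
force: [0.8, 0.5, 0.5]
width: 0.536
grip_force: 0.0
```

```bash
python3 cov.py b8; python3 - <<'E'
import numpy as np
X=np.load('b8.npz')['X']
t=(X[...,2]>.066)&(X[...,2]<.1)&(abs(X[...,0]-.44)<.05)&(abs(X[...,1]-.215)<.06)
q=X[t];print('tab',q.mean(0),q.max(0))
E
```

```text
[0.4461 0.2209 0.1117] [0.7712 0.4749 0.5047] 0.5360284716438821
tabend 189 [0.0342 0.0582 0.0683]
farend 97 [0.0529 0.0576 0.0593]
right 52 [0.0634 0.0651 0.0665]
right2 21 [0.0596 0.0606 0.062 ]
tab [0.46123564 0.21315326 0.07656749] [0.48890562 0.23764825 0.09919928]
```

```bash
cat > pl.py <<'E'
from h import *
import sys
np.set_printoptions(suppress=True,precision=4)
y=np.radians(14);ex=np.array([np.cos(y),np.sin(y)]);ey=np.array([-ex[1],ex[0]])
def fit(X,c0=(.524,.196),lo=.05,hi=.13):
    L=X[...,:2]-np.array(c0);a=L@ex;b=L@ey
    m=((abs(abs(a)-.066)<.005)&(abs(b)<.03)|(abs(abs(b)-.046)<.005)&(abs(a)<.06))&(X[...,2]>lo)&(X[...,2]<hi)
    A=np.c_[a[m],b[m],np.ones(m.sum())];z=X[m][:,2]
    rng=np.random.default_rng(0);best=None
    for _ in range(500):
        i=rng.choice(len(z),3,False)
        try:k=np.linalg.solve(A[i],z[i])
        except Exception:continue
        n=(abs(A@k-z)<.002)
        if best is None or n.sum()>best.sum():best=n
    k=np.linalg.lstsq(A[best],z[best],rcond=None)[0]
    print('inl',best.sum(),len(z),'slopes',k[:2],'tilt',np.hypot(*k[:2]),'centre z',k[2],'far z',k@[.048,-.046,1],'tab rim z',k@[-.063,.043,1]);return k
if __name__=='__main__':
    if len(sys.argv)>1: X=np.load(sys.argv[1])['X']
    else:
        p,d,c=snap('scene');X=cloud(d,c)
    fit(X)
E
python3 - <<'E'
from h import *;from pl import fit
b=np.load('scene0.npz');fit(cloud(b['d'],b))
for n in('b5','b7','b8'):fit(np.load(n+'.npz')['X'])
X=np.load('b8.npz')['X'];m=(X[...,2]>.07)&(X[...,2]<.105)&(abs(X[...,0]-.45)<.03)&(abs(X[...,1]-.222)<.03)
q=X[m];print(q.mean(0),np.percentile(q,[5,95],axis=0))
E
```

```text
inl 628 703 slopes [ 0.0024 -0.0009] tilt 0.0026122709416674527 centre z 0.05647415703798051 far z 0.056633459693865504 tab rim z 0.0562808266937072
inl 495 702 slopes [-0.0288  0.0098] tilt 0.030384600697843944 centre z 0.07532894539250198 far z 0.07349707368329628 tab rim z 0.07756267768609615
inl 647 768 slopes [ 0.0147 -0.0112] tilt 0.018480759925179856 centre z 0.05755110660163268 far z 0.05877148001351203 tab rim z 0.05614316500044793
inl 564 1147 slopes [-0.0798  0.0112] tilt 0.08054085188066577 centre z 0.06325308143022451 far z 0.05890847219530644 tab rim z 0.06876033391943216
[0.4582 0.2237 0.0852] [[0.4539 0.2142 0.0714]
 [0.4628 0.233  0.0978]]
```

View pics/b8.png

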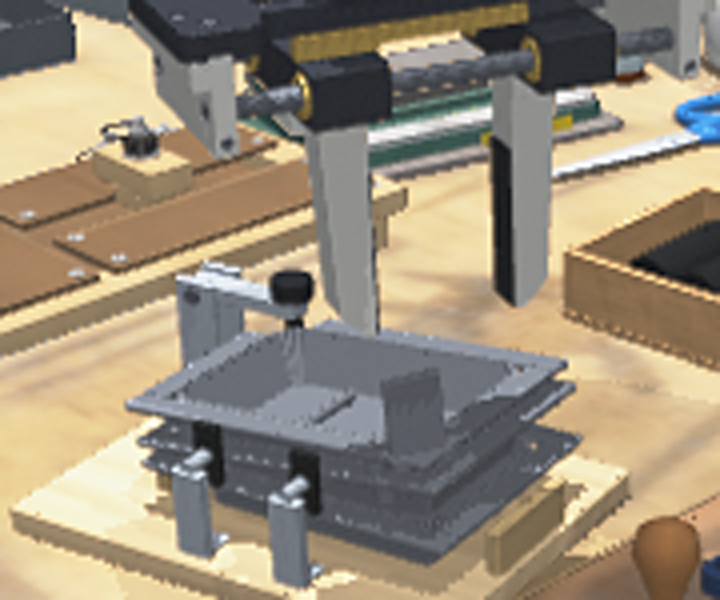

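The cover and the tray under it have both tipped up at the tab end: cover rim at crop (565,370), tray rim at (575,390). Pressing on the far rim levered them up. I'll press the cover's floor on the tab side to reseat both.

Call:
send_rows(
  deltas=[
    {"offset": [0.0272, 0.007, 0], "turn": 0},
    {"offset": [0.0271, 0.0069, 0], "turn": 0},
    {"offset": [0, 0, 0.03], "turn": 0},
    {"offset": [0, 0, 0.03], "turn": 0},
    {"offset": [0, 0, 0.017], "turn": 0},
    {"offset": [0, 0, 0.004], "turn": 0},
    {"offset": [0, 0, 0.003], "turn": 0},
    {"offset": [0, 0, 0.002], "turn": 0},
  ],
  fingers=0,
)

```text
time: 14.35
eef_pos: [0.4991, 0.1899, 0.0254]
tool_rot: [-0.0, 0.984, -0.177, 0.001]
force: [1.0, 0.0, 1.4]
width: 0.009
grip_force: 0.6
```

Call:
send_rows(
  deltas=[
    {"offset": [0, 0, 0.002], "turn": 0},
    {"offset": [0, 0, 0.002], "turn": 0},
    {"offset": [0, 0, 0.001], "turn": 0},
  ],
)

```text
time: 14.65
eef_pos: [0.4988, 0.19, 0.0202]
tool_rot: [-0.0, 0.984, -0.177, 0.001]
force: [0.8, -0.9, 4.1]
width: 0.004
grip_force: 2.1
```

Call:
send_rows(
  deltas=[
    {"offset": [0, 0, 0.002], "turn": 0},
    {"offset": [0, 0, 0.001], "turn": 0},
    {"offset": [0, 0, 0.001], "turn": 0},
  ],
)

```text
time: 14.95
eef_pos: [0.4988, 0.1899, 0.0185]
tool_rot: [-0.001, 0.984, -0.177, 0.001]
force: [-7.2, -4.5, 54.4]
width: 0.006
grip_force: 27.6
```

```bash
python3 pl.py
```

```text
inl 546 804 slopes [0.0302 0.004 ] tilt 0.03045452703125508 centre z 0.057199869072702074 far z 0.05846697464163182 tab rim z 0.055467941167791204
```

Call:
send_rows(
  deltas=[
    {"offset": [0, 0, -0.012], "turn": 0},
    {"offset": [0.033, -0.0226, 0], "turn": 0},
    {"offset": [0, 0, 0.006], "turn": 0},
    {"offset": [0, 0, 0.002], "turn": 0},
    {"offset": [0, 0, 0.001], "turn": 0},
  ],
)

```text
time: 15.5
eef_pos: [0.5365, 0.1995, 0.0187]
tool_rot: [-0.0, 0.984, -0.177, -0.0]
force: [-0.5, -0.4, 15.1]
width: 0.004
grip_force: 7.6
```

Call:
send_rows(
  deltas=[
    {"offset": [0, 0, 0.001], "turn": 0},
    {"offset": [0, 0, 0], "turn": 0},
  ],
)

```text
time: 15.7
eef_pos: [0.5366, 0.1995, 0.0187]
tool_rot: [-0.0, 0.984, -0.177, 0.0]
force: [-1.2, -0.6, 15.3]
width: 0.007
grip_force: 7.3
```

```bash
python3 pl.py
```

```text
inl 584 801 slopes [0.0005 0.0029] tilt 0.002959033293651828 centre z 0.05633667166044728 far z 0.05622438660837539 tab rim z 0.05643326237367774
```

Call:
send_rows(
  deltas=[
    {"offset": [0, 0, -0.045], "turn": 0},
    {"offset": [0, 0, -0.045], "turn": 0},
    {"offset": [-0.029, 0.0028, 0], "turn": 0},
    {"offset": [-0.029, 0.0028, 0], "turn": 0},
    {"offset": [-0.029, 0.0028, 0], "turn": 0},
    {"offset": [0, 0, 0], "turn": 0},
    {"offset": [0, 0, 0], "turn": 0},
  ],
)

```text
time: 16.45
eef_pos: [0.4514, 0.2218, 0.1076]
tool_rot: [0.0, 0.984, -0.176, -0.0]
force: [0.4, -0.1, 1.1]
width: 0.004
grip_force: 0.0
```

Call:
send_rows(
  deltas=[
    {"offset": [0, 0, 0], "turn": 0},
    {"offset": [0, 0, 0], "turn": 0},
  ],
  fingers=0.05,
)

```text
time: 16.65
eef_pos: [0.4531, 0.2215, 0.1075]
tool_rot: [0.0, 0.984, -0.177, 0.0]
force: [0.4, 1.1, -0.7]
width: 0.13
grip_force: 0.0
```

```bash
python3 - <<'E'
from h import *
from pl import fit
p,d,c=snap('scene');X=cloud(d,c);fit(X)
t=(X[...,2]>.066)&(X[...,2]<.1)&(abs(X[...,0]-.44)<.05)&(abs(X[...,1]-.215)<.06)
q=X[t];print('tab',q.mean(0),q.min(0),q.max(0),state()['eef_pos'],state()['width'])
E
```

```text
inl 633 831 slopes [-0.0004  0.0001] tilt 0.0004407430182391299 centre z 0.05637887363560662 far z 0.056352399167263534 tab rim z 0.056411203677171305
tab [0.4544 0.2232 0.0774] [0.4495 0.2116 0.066 ] [0.4614 0.2349 0.0879] [0.4531 0.2215 0.1075] 0.17197241263777874
```

Call:
send_rows(
  deltas=[
    {"offset": [0.0015, -0.0016, 0], "turn": 0},
    {"offset": [0, 0, 0], "turn": 0},
    {"offset": [0, 0, 0.02], "turn": 0},
    {"offset": [0, 0, 0.015], "turn": 0},
    {"offset": [0, 0, 0.0105], "turn": 0},
    {"offset": [0, 0, 0], "turn": 0},
  ],
)

```text
time: 17.3
eef_pos: [0.4539, 0.2225, 0.061]
tool_rot: [0.001, 0.984, -0.177, -0.001]
force: [-0.2, 0.2, -0.5]
width: 0.537
grip_force: 0.0
```

Call:
send_rows(
  deltas=[
    {"offset": [0, 0, 0], "turn": 0},
    {"offset": [0, 0, 0], "turn": 0},
    {"offset": [0, 0, 0], "turn": 0},
    {"offset": [0, 0, 0], "turn": 0},
    {"offset": [0, 0, 0], "turn": 0},
  ],
  fingers=0,
)

```text
time: 17.8
eef_pos: [0.4545, 0.2229, 0.0626]
tool_rot: [-0.0, 0.984, -0.177, 0.0]
force: [-1.4, -0.4, 2.5]
width: 0.223
grip_force: 30.0
```

Call:
send_rows(
  deltas=[
    {"offset": [0.0005, 0, -0.002], "turn": 0},
    {"offset": [0.0005, 0, -0.002], "turn": 0},
    {"offset": [0.0005, 0, -0.002], "turn": 0},
    {"offset": [0.0005, 0, -0.002], "turn": 0},
    {"offset": [0.0005, 0, -0.002], "turn": 0},
  ],
)

```text
time: 18.3
eef_pos: [0.4568, 0.222, 0.0724]
tool_rot: [0.0, 0.984, -0.177, -0.0]
force: [0.5, 0.1, -1.5]
width: 0.228
grip_force: 30.0
```

```bash
python3 pl.py
```

```text
inl 508 723 slopes [-0.06    0.0389] tilt 0.07149739995468254 centre z 0.060721483130033185 far z 0.056053176762810394 tab rim z 0.06617340195601627
```

Call:
send_rows(
  deltas=[
    {"offset": [0.0005, 0, -0.002], "turn": 0},
    {"offset": [0.0005, 0, -0.002], "turn": 0},
    {"offset": [0.0005, 0, -0.002], "turn": 0},
    {"offset": [0.0005, 0, -0.002], "turn": 0},
    {"offset": [0.0005, 0, -0.002], "turn": 0},
    {"offset": [0, 0, 0], "turn": 0},
  ],
)

```text
time: 18.95
eef_pos: [0.4592, 0.2213, 0.0825]
tool_rot: [-0.0, 0.984, -0.177, 0.0]
force: [-0.9, 0.3, -1.0]
width: 0.22
grip_force: 30.0
```

```bash
python3 pl.py
```

```text
inl 472 777 slopes [-0.0852  0.0549] tilt 0.10138970566597037 centre z 0.06936416517496993 far z 0.06274666151524542 tab rim z 0.07709507983919815
```

Call:
send_rows(
  deltas=[
    {"offset": [0, 0, 0], "turn": 0},
  ],
  fingers=0.02,
)

```text
time: 19.1
eef_pos: [0.459, 0.2212, 0.0822]
tool_rot: [-0.0, 0.984, -0.177, -0.0]
force: [0.1, 0.8, -0.6]
width: 0.222
grip_force: 30.0
```

Call:
send_rows(
  deltas=[
    {"offset": [0, 0, 0], "turn": 0},
  ],
  fingers=0.021,
)

```text
time: 19.2
eef_pos: [0.459, 0.2212, 0.0821]
tool_rot: [0.0, 0.984, -0.177, -0.0]
force: [-0.1, 0.5, -0.5]
width: 0.227
grip_force: 30.0
```

```bash
python3 pl.py
```

```text
inl 483 783 slopes [-0.0793  0.0506] tilt 0.09407647996629852 centre z 0.06915988929878983 far z 0.0630249411652762 tab rim z 0.07633228645540702
```

Call:
send_rows(
  deltas=[
    {"offset": [-0.0015, 0, 0.006], "turn": 0},
    {"offset": [-0.0015, 0, 0.006], "turn": 0},
    {"offset": [-0.001, 0, 0.005], "turn": 0},
    {"offset": [-0.001, 0, 0.003], "turn": 0},
    {"offset": [0, 0, 0], "turn": 0},
  ],
  fingers=0,
)

```text
time: 19.75
eef_pos: [0.4542, 0.2228, 0.0616]
tool_rot: [0.0, 0.984, -0.177, -0.0]
force: [0.8, 0.7, 0.6]
width: 0.22
grip_force: 30.0
```

Call:
send_rows(
  deltas=[
    {"offset": [0, 0, 0], "turn": 0},
    {"offset": [0, 0, -0.03], "turn": 0},
    {"offset": [0, 0, -0.015], "turn": 0},
    {"offset": [0.029, -0.0022, 0], "turn": 0},
    {"offset": [0.029, -0.0022, 0], "turn": 0},
  ],
  fingers=0.04,
)

```text
time: 20.25
eef_pos: [0.511, 0.2072, 0.1083]
tool_rot: [-0.001, 0.984, -0.176, 0.001]
force: [0.5, 0.1, -0.3]
width: 0.427
grip_force: 0.0
```

```bash
python3 pl.py
```

```text
inl 678 956 slopes [ 0.0044 -0.088 ] tilt 0.08807605662583527 centre z 0.06046685258810488 far z 0.06472374385015313 tab rim z 0.05640810770580339
```

Call:
send_rows(
  deltas=[
    {"offset": [0.0253, 0.0176, 0], "turn": 0},
    {"offset": [0, 0, 0], "turn": 0},
    {"offset": [0, 0, 0.03], "turn": 0},
    {"offset": [0, 0, 0.03], "turn": 0},
    {"offset": [0, 0, 0.022], "turn": 0},
    {"offset": [0, 0, 0.004], "turn": 0},
    {"offset": [0, 0, 0.002], "turn": 0},
    {"offset": [0, 0, 0.001], "turn": 0},
  ],
  fingers=0,
)

```text
time: 21.1
eef_pos: [0.5271, 0.1816, 0.0187]
tool_rot: [0.0, 0.984, -0.177, -0.0]
force: [-4.5, -0.8, 16.4]
width: 0.005
grip_force: 7.9
```

```bash
python3 pl.py
```

```text
inl 542 746 slopes [0.0041 0.0015] tilt 0.004406173396287057 centre z 0.05631055637223653 far z 0.056437377202223034 tab rim z 0.05611721151307802
```

Call:
send_rows(
  deltas=[
    {"offset": [0, 0, -0.045], "turn": 0},
    {"offset": [0, 0, -0.045], "turn": 0},
    {"offset": [-0.0296, -0.0045, 0], "turn": 0},
    {"offset": [-0.0296, -0.0045, 0], "turn": 0},
    {"offset": [-0.0295, -0.0046, 0], "turn": 0},
    {"offset": [0, 0, 0], "turn": 0},
    {"offset": [0, 0, 0], "turn": 0},
  ],
  fingers=0.04,
)

```text
time: 21.85
eef_pos: [0.4493, 0.2257, 0.1088]
tool_rot: [-0.0, 0.984, -0.176, 0.0]
force: [-0.4, 0.5, 0.1]
width: 0.429
grip_force: 0.0
```

```bash
python3 - <<'E'
from h import *
from pl import fit
p,d,c=snap('scene');X=cloud(d,c);fit(X)
t=(X[...,2]>.066)&(X[...,2]<.1)&(abs(X[...,0]-.44)<.05)&(abs(X[...,1]-.215)<.06)
q=X[t];print('tab',q.mean(0),q.min(0),q.max(0),state()['eef_pos'],state()['width'])
E
```

```text
inl 606 803 slopes [0.0039 0.0007] tilt 0.003929955414398739 centre z 0.05641884810790982 far z 0.05657396303766277 tab rim z 0.05620363729295781
tab [0.454  0.2227 0.0768] [0.4492 0.2113 0.0661] [0.4603 0.2326 0.0874] [0.4501 0.2253 0.1087] 0.4289061584988886
```

Call:
send_rows(
  deltas=[
    {"offset": [0, 0, 0.02], "turn": 0},
    {"offset": [0, 0, 0.015], "turn": 0},
    {"offset": [0, 0, 0.01], "turn": 0},
    {"offset": [0, 0, 0], "turn": 0},
  ],
)

```text
time: 22.3
eef_pos: [0.4496, 0.2243, 0.0621]
tool_rot: [0.001, 0.984, -0.177, -0.001]
force: [-0.3, 1.0, 0.2]
width: 0.431
grip_force: 0.0
```

Call:
send_rows(
  deltas=[
    {"offset": [0, 0, 0], "turn": 0},
    {"offset": [0, 0, 0], "turn": 0},
    {"offset": [0, 0, 0], "turn": 0},
    {"offset": [0, 0, 0], "turn": 0},
  ],
  fingers=0,
)

```text
time: 22.7
eef_pos: [0.4496, 0.2249, 0.0637]
tool_rot: [-0.0, 0.984, -0.177, 0.0]
force: [-0.3, -2.0, 1.6]
width: 0.217
grip_force: 30.0
```

Call:
send_rows(
  deltas=[
    {"offset": [0.0004, 0, -0.002], "turn": 0},
    {"offset": [0.0005, 0, -0.003], "turn": 0},
    {"offset": [0.0006, 0, -0.003], "turn": 0},
    {"offset": [0.0008, 0, -0.004], "turn": 0},
  ],
)

```text
time: 23.1
eef_pos: [0.4517, 0.2242, 0.0754]
tool_rot: [0.0, 0.984, -0.177, -0.0]
force: [0.5, -1.9, -1.2]
width: 0.218
grip_force: 30.0
```

```bash
python3 pl.py
```

```text
inl 486 654 slopes [-0.0804  0.0365] tilt 0.08835301284926973 centre z 0.06152633594614639 far z 0.05598444640798758 tab rim z 0.06816533894945732
```

Call:
send_rows(
  deltas=[
    {"offset": [0.0006, 0, -0.003], "turn": 0},
    {"offset": [0.0006, 0, -0.003], "turn": 0},
    {"offset": [0.0006, 0, -0.003], "turn": 0},
  ],
)

```text
time: 23.45
eef_pos: [0.4533, 0.2238, 0.0845]
tool_rot: [-0.0, 0.984, -0.177, -0.0]
force: [-0.1, -0.1, -1.4]
width: 0.212
grip_force: 30.0
```

```bash
python3 pl.py
```

```text
inl 405 579 slopes [-0.129   0.0902] tilt 0.1573673472221639 centre z 0.06571302416613964 far z 0.05537458880687766 tab rim z 0.07771559340137128
```

Step 2 is met: tilt 0.157 rad, far corner seated. Next I'll lower the cover, regrip the tab over its full length and lift level.

Call:
send_rows(
  deltas=[
    {"offset": [0, 0, 0], "turn": 0},
    {"offset": [0, 0, 0], "turn": 0},
    {"offset": [-0.0013, 0, 0.007], "turn": 0},
    {"offset": [-0.0013, 0, 0.007], "turn": 0},
    {"offset": [-0.0013, 0, 0.006], "turn": 0},
    {"offset": [0, 0, 0], "turn": 0},
  ],
)

```text
time: 24.1
eef_pos: [0.4492, 0.225, 0.0632]
tool_rot: [0.0, 0.984, -0.177, -0.001]
force: [1.1, -0.3, 0.2]
width: 0.213
grip_force: 30.0
```

```bash
python3 pl.py
```

```text
inl 549 743 slopes [ 0.0322 -0.0197] tilt 0.03775380784791457 centre z 0.0587337290573229 far z 0.061185617647605155 tab rim z 0.05585767862968028
```

Call:
send_rows(
  deltas=[
    {"offset": [0, 0, 0], "turn": 0},
    {"offset": [0, 0, 0], "turn": 0},
    {"offset": [0.006, 0, 0], "turn": 0},
    {"offset": [0, 0, 0.009], "turn": 0},
    {"offset": [0, 0, 0.009], "turn": 0},
    {"offset": [0, 0, 0], "turn": 0},
  ],
  fingers=0.04,
)

```text
time: 24.75
eef_pos: [0.4546, 0.2226, 0.0448]
tool_rot: [0.001, 0.984, -0.177, -0.001]
force: [0.1, -0.2, 1.2]
width: 0.428
grip_force: 0.0
```

Call:
send_rows(
  deltas=[
    {"offset": [0, 0, 0], "turn": 0},
    {"offset": [0, 0, 0], "turn": 0},
    {"offset": [0, 0, 0], "turn": 0},
    {"offset": [0, 0, 0], "turn": 0},
    {"offset": [0, 0, 0], "turn": 0},
  ],
  fingers=0,
)

```text
time: 25.25
eef_pos: [0.4553, 0.223, 0.0463]
tool_rot: [-0.0, 0.984, -0.177, 0.0]
force: [-0.3, -0.9, -0.8]
width: 0.23
grip_force: 30.0
```

```bash
python3 pl.py
```

```text
inl 476 676 slopes [ 0.0259 -0.0213] tilt 0.03354726350986112 centre z 0.058639736284073984 far z 0.06086346180101637 tab rim z 0.05609085228317496
```

Call:
send_rows(
  deltas=[
    {"offset": [0, 0, -0.002], "turn": 0},
    {"offset": [0, 0, -0.002], "turn": 0},
    {"offset": [0, 0, -0.003], "turn": 0},
    {"offset": [0, 0, -0.005], "turn": 0},
    {"offset": [0, 0, -0.008], "turn": 0},
    {"offset": [0, 0, -0.01], "turn": 0},
    {"offset": [0, 0, -0.01], "turn": 0},
    {"offset": [0, 0, 0], "turn": 0},
  ],
)

```text
time: 26.1
eef_pos: [0.4561, 0.2234, 0.0879]
tool_rot: [-0.001, 0.984, -0.177, 0.001]
force: [0.1, 0.3, -1.1]
width: 0.232
grip_force: 30.0
```

```bash
python3 pl.py
```

```text
inl 496 760 slopes [ 0.029  -0.0201] tilt 0.03524181253790136 centre z 0.10011690006167126 far z 0.10243075002515606 tab rim z 0.09742887467268094
```

Call:
send_rows(
  deltas=[
    {"offset": [0, 0, -0.005], "turn": 0},
    {"offset": [0, 0, -0.01], "turn": 0},
    {"offset": [0, 0, -0.01], "turn": 0},
    {"offset": [0, 0, -0.01], "turn": 0},
    {"offset": [0, 0, -0.005], "turn": 0},
    {"offset": [0, 0, 0], "turn": 0},
    {"offset": [0.003, 0.007, 0], "turn": 0},
    {"offset": [0.006, 0.0138, 0], "turn": 0},
    {"offset": [0.0085, 0.0196, 0], "turn": 0},
    {"offset": [0.0085, 0.0196, 0], "turn": 0},
  ],
)

```text
time: 27.15
eef_pos: [0.4583, 0.1557, 0.1257]
tool_rot: [0.001, 0.984, -0.177, -0.0]
force: [0.2, 0.5, -0.7]
width: 0.233
grip_force: 30.0
```

Call:
send_rows(
  deltas=[
    {"offset": [0.0085, 0.0196, 0], "turn": 0},
    {"offset": [0.0085, 0.0196, 0], "turn": 0},
    {"offset": [0.0085, 0.0196, 0], "turn": 0},
    {"offset": [0.0085, 0.0196, 0], "turn": 0},
    {"offset": [0.0085, 0.0196, 0], "turn": 0},
    {"offset": [0.0085, 0.0196, 0], "turn": 0},
    {"offset": [0.0085, 0.0196, 0], "turn": 0},
    {"offset": [0.0085, 0.0196, 0], "turn": 0},
    {"offset": [0.004, 0.0092, 0], "turn": 0},
    {"offset": [0.0008, 0.0019, 0], "turn": 0},
  ],
)

```text
time: 28.15
eef_pos: [0.468, -0.0269, 0.126]
tool_rot: [0.0, 0.984, -0.178, -0.0]
force: [-0.5, -0.0, -0.1]
width: 0.234
grip_force: 30.0
```

Call:
send_rows(
  deltas=[
    {"offset": [0, 0, 0], "turn": 2},
    {"offset": [0, 0, 0], "turn": 3},
    {"offset": [0, 0, 0], "turn": 3},
    {"offset": [0, 0, 0], "turn": 1.4},
    {"offset": [0, 0, 0], "turn": 0},
    {"offset": [0, 0, 0], "turn": 0},
  ],
)

```text
time: 28.75
eef_pos: [0.4686, -0.0245, 0.1262]
tool_rot: [-0.0, 0.967, -0.256, -0.0]
force: [-0.1, -0.1, -0.5]
width: 0.23
grip_force: 30.0
```

```bash
python3 - <<'E'
from h import *
import pl
y=np.radians(4.6);pl.ex=np.array([np.cos(y),np.sin(y)]);pl.ey=np.array([-pl.ex[1],pl.ex[0]])
p,d,c=snap('scene');X=cloud(d,c);s=state();e=s['eef_pos']
pl.fit(X,(e[0]+.0662,e[1]-.0378),.1,.19)
B=cv2.resize(p[130:330,150:450],None,fx=2.6,fy=2.6);cv2.imwrite('pics/end.png',B[...,::-1])
p2,d2,c2=snap('top');W=cloud(d2,c2);m=(W[...,2]>.11)&(W[...,2]<.16)&(abs(W[...,0]-.53)<.13)&(abs(W[...,1]+.06)<.12)
r=cv2.minAreaRect(W[m][:,:2].astype(np.float32));print(r,e,s['force'])
E
```

```text
inl 304 387 slopes [ 0.0266 -0.0213] tilt 0.0340634549906268 centre z 0.13821636210233715 far z 0.14047196980092874 tab rim z 0.13562561555832733
((0.5659965872764587, -0.058591172099113464), (0.08375290781259537, 0.10436612367630005), 5.330374240875244) [ 0.4686 -0.0246  0.1262] [-0.1756  0.2218 -1.3454]
```

View pics/end.png

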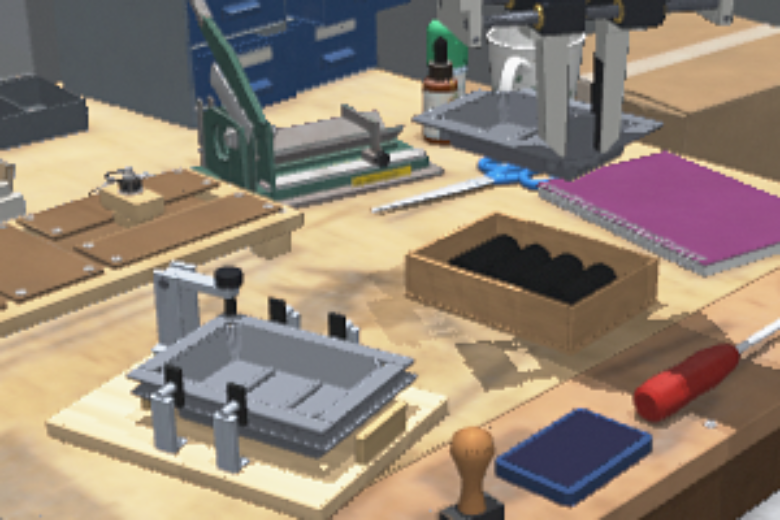

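The picture shows the cover level over the box at (540,130), the tray seated with the clamp on it (230,280), and the bystanders in view undisturbed.

```bash
python3 -c "
from plant import ticket;print(ticket.finish_job())"
```

```text
the job is handed in; nothing more can be done
None
```

I handed the job in, and no verdict was returned: the clamp is down on the tray's corner, the peel tilt measured 0.157 rad with the far corner still resting on the stack, and the cover is held about 10 cm above the box rim, centred, squared and within 0.04 rad of level. It took two failed peel tries before that, in which the cover came up too flat and the tray's near end briefly tipped up before I pressed it back down, and one press on the cover read 54 N at the wrist.

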